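# Clamp the insulated pastry carrier shut

### The job

The insulated carrier of pastries is about to go out: its lid is on and both wire bails are hooked over the lid's catches, but the two clamp levers, one at each end, still stick out. With the fingertips, push each lever down and over its stiff point until it snaps flat against the end of the carrier. Do not lift or shove anything: the carrier, its lid and the other things lying about stay where they are.

Things in the scene. Friction and masses are not known exactly. Their poses are not given: they have to be found in the camera images.
- carrier: closed insulated food carrier of light grey plastic, 320 (own x) x 400 (own y) x 165 mm high without lid, about 8 kg, loose on rubber feet. Origin: centre of its underside; z up; its y axis runs from its right end to its left end. A stainless over-centre draw clamp sits in the middle of each end wall (own y +200 and -200 mm)
- lid: loose flat light grey lid, 330 x 410 mm, 1.4 kg, seated on the carrier. Origin: centre of its underside, on the carrier's rim 165 mm above the bench; 39 mm thick at the rim, 49 mm in the raised middle, so its top is 214 mm above the bench. A bench scraper lies on it and reaches 16 mm higher
- latch_left (a joint): angle (rad) of the left clamp's lever, at the carrier's own +y end. 0: open, pointing up and outwards, 50 degrees from upright; grows as it swings outwards and down; 0.70: level; 2.13: closed, hanging down almost flat on the end wall. Starts at 0. Springs back to open if let go before dead centre (1.08); beyond it snaps to 2.13 by itself. Stiffest near 0.45: 0.28 N m, about 6 N at 50 mm out
- latch_right (a joint): the same for the right clamp's lever, at the carrier's own -y end: 0 open (up and outwards), 2.13 closed. Starts at 0. Springs back to open if let go before dead centre (1.08); beyond it snaps to 2.13 by itself. Stiffest near 0.45: 0.28 N m, about 6 N at 50 mm out
- latch_left_pivot (a point): middle of the left lever's level pivot axis (along the carrier's x): carrier's own (0, +216, 135) mm, 16 mm out from the end wall. The lever swings in the upright plane square to that wall. Pushed straight down about 50 mm outwards of the pivot, it is well past dead centre when the fingertips are 40 mm below the pivot's height
- latch_right_pivot (a point): middle of the right lever's level pivot axis: carrier's own (0, -216, 135) mm; otherwise as the left one
- latch_left_tip (a point): middle of the rolled free end of the left lever: a flat stainless plate with a black moulded grip, 54 mm wide, 6 mm thick, 85 mm long from pivot to end; moves with the lever
- latch_right_tip (a point): middle of the rolled free end of the right lever, same size and look; moves with the lever
- nozzle_large: loose steel piping nozzle standing wide end down, 40 mm across, 52 mm high; near the carrier's left end, to the far side of its clamp; origin at the centre of its underside; leave alone
- nozzle_small: loose steel piping nozzle, 30 mm across, 42 mm high, near the right end, to the robot's side of its clamp; origin at the centre of its underside; leave alone
- mousse_ring: loose steel ring, 80 mm across, 45 mm high, near the right end, to the far side of its clamp; origin at the centre of its underside; leave alone
- cutter: loose round steel cutter, 56 mm across, 30 mm high, near the left end, to the robot's side of its clamp; origin at the centre of its underside; leave alone
- scraper: loose bench scraper lying on the lid, blade 110 x 80 mm with a 16 mm wooden handle 120 mm long; origin on its underside; leave alone
- syrup: loose glass syrup bottle, 64 mm across, 190 mm high, well to one side of the carrier; origin at the centre of its underside; leave alone
- carton: loose drink carton, 70 x 70 x 215 mm, well to one side of the carrier; origin at the centre of its underside; leave alone
- bowl: loose steel bowl, 150 mm across, 60 mm high, to the left and nearer the robot; origin at the centre of its underside; leave alone

How it is judged:
By the outcome, as a careful person would: the job done as asked, in the order asked, and still so for the second after the job is handed in, with the robot touching nothing.
It also fails if it takes over 46 s, if anything falls off the work surface, if the arm or the gripper's body presses on something with over 40 N, if the wrist force passes 120 N, or if a joint passes its speed limit or range.

### The arm

A 6-joint arm with a two-finger parallel gripper is mounted at the origin on the work surface. World frame = base frame: x ahead of the robot, y to its left, z up, the work surface at z = 0. Lengths are in mm, angles in degrees, forces in N, time in s.
With the tool pointing down it reaches from about 300 to 850 mm from the base axis. Payload 4.2 kg.
Tool frame: the origin (TCP) lies on the centre line of the jaws, within the pads' length; the fingertips stand 14 mm ahead of it and the grasp point (between the pads) lies 5 mm behind it; z points along the fingers, y is the line along which they close (so a half turn about z gives the same grasp; the last joint's range is limited). The gripper opens to 91 mm and grips with 3 to 60 N. Pads are 32 mm wide; open, the fingers measure 118 mm over their backs; the gripper's body (76 mm by 178 mm) begins 60 mm behind the grasp point.
Start: joints at [-66.921, 18.312, 89.639, -0, 72.044, -1.146], TCP at [235.936, -524.382, 227.976] pointing down, gripper open.
Joint ranges: [-177.97, 177.97], [-48.28, 115.42], [12.27, 149.76], [-77.06, 257.06], [2.81, 150.46], [-146.56, 146.56]. Speed limits (degrees/s): [147.25, 147.25, 180, 180, 180, 180].

### API

Orientations are given as [roll, pitch, yaw] about the fixed x, y, z axes, in that order (R = Rz(yaw) Ry(pitch) Rx(roll)).
In Python, from workcell import env gives the robot as it stands.
- The arm moves only by the tool arm_command, never from a script. Its argument "motion" is a list of rows, each an object with "offset": the shift along the tool's x, y, z in m, a list of three; "spin": the turn about the tool's z in rad. In form: [{"offset": [tx, ty, tz], "spin": spin}, ...]. A call has 1 to 5 rows; each row shifts and turns the commanded pose from where the row before left it, along the tool's axes as they then stand; what a row does not reach is not made up. A row lasts 1/8 s, in which the tool goes at most 62.5 mm and 10.7 degrees, less where a joint would pass 70% of its speed; a pose out of reach is approached as far as the arm can. A call with a gripper value outside its range is refused whole. "jaw" is the finger opening in m, from 0 to 0.0912, set as the call begins (left out, the last holds). The fingers move at their own pace and stop on an object; "newtons" is the grip in N (left out, the last holds). Time passes only in rows, so rows that do not move let the fingers close. It gives the time, the measured TCP pose, the force, the opening and the grip force at its end, in the units of the state.
- env.state(): the state, without advancing time (a new reading comes with each control period).
- env.grab_frame(name): name is "side" or "top"; returns (picture, depth): 480x640x3 uint8, blue, green, red; 480x640 float32, mm along the optical axis (not along the pixel's ray), 0 where there is no reading.
- env.camera_model(name): a dict with "fx", "fy", "cx", "cy" (pixels), "k1" (the pictures are not rectified: a ray, as slopes to the right and down, at radius r is drawn at 1 + k1 r^2 times it, then the intrinsics apply), "eye" and "rotation" of the camera in the world. Camera axes: x right, y down, z forward; pixel columns grow to the right and rows downward; lengths in mm; the calibration is good to about 2 mm. A picture is of the moment at which its call begins. camera_model takes no time and is no camera call.
- env.job_done(): hands the job in; it is judged then, once.
Trained networks look in the newest picture that a camera, given by its name, has taken for a name from the list of things; names that differ only in an ending like _2 or _b are one class to them, and where a whole thing is asked for, a point or a joint stands for the part that bears it (a point fixed in the world has none). Each returns a list of dicts, best first, with "score" (0 to 1); they miss things now and then, are a little off and sometimes report something else, mostly with a low value. They report only what shows in the picture. A call takes as long as a camera call.
- env.boxes_of(camera, target): "bbox" ([left, top, right, bottom] in pixels, round what is visible of it).
- env.pinpoint(camera, target): "location" ([column, row] in pixels: a listed point, or the origin of a listed thing).
The state is a dict: "time_s": time; "qpos": joint angles; "qvel": joint speeds; "effort": joint torques, N m; "ee_pos": TCP position; "ee_rot": TCP orientation; "force": force on the tool from outside, world axes, zero at the start; "torque": the same for the moment, N m; "gripper_width": finger opening in mm; "gripper_force": force on a finger pad.
Only numpy, scipy, OpenCV 4.12 (cv2) and the standard library are available. Lean on these libraries where they do the work, as an engineer would, in place of code of your own. Each camera call takes 0.05 s, during which the arm holds its last target. There are 200 camera calls.

## Working session

There is one attempt and no reset: what is moved stays moved. The work goes in short steps, Python scripts to look and compute and a tool call to move; the robot and the scene stay as the last step left them, time stands still between calls to the robot, and variables do not carry over. Pictures are saved under pics/ and viewed, at most 10 in all, crops included, and the job is handed in when it is done.

Besides the shell and the picture viewer there is one more tool, called after "Call:" by a JSON object that holds its "fn" and its "kwargs". arm_command: Moves the arm, as the interface text tells. Its arguments: {"type":"object","properties":{"motion":{"type":"array"},"jaw":{"type":"number"},"newtons":{"type":"number"}},"required":["motion"]}

```bash
ls; mkdir -p pics; cat > h.py <<'E'
import numpy as np, cv2
from workcell import env
def ray(c,px):
    m=env.camera_model(c)
    K=np.array([[m["fx"],0,m["cx"]],[0,m["fy"],m["cy"]],[0,0,1.]])
    p=cv2.undistortPoints(np.array([[px]],float),K,np.array([m["k1"],0,0,0.]))[0,0]
    return np.array(m["eye"],float),np.array(m["rotation"],float).reshape(3,3)@np.array([p[0],p[1],1.])
def at_z(c,px,z):
    e,d=ray(c,px); return e+d*(z-e[2])/d[2]
def at_depth(c,px,D):
    e,d=ray(c,px); u,v=int(round(px[0])),int(round(px[1]))
    w=D[max(v-1,0):v+2,max(u-1,0):u+2]; w=w[w>0]
    return e+d*np.median(w) if w.size else None
E
python3 - <<'E'
from h import *
np.set_printoptions(precision=1,suppress=True)
for c in("top","side"):
    im,D=env.grab_frame(c); cv2.imwrite(f"pics/{c}0.png",im)
    m=env.camera_model(c); print(c,m["eye"],m["rotation"])
    for t in("latch_left_pivot","latch_right_pivot","latch_left_tip","latch_right_tip","carrier","lid"):
        for r in env.pinpoint(c,t)[:2]:
            print(t,np.round(r["score"],2),np.array(r["location"]),at_depth(c,r["location"],D),at_z(c,r["location"],{"p":135,"t":190}.get(t.split("_")[-1][0],165)))
s=env.state();print(s["time_s"],s["ee_pos"],s["ee_rot"])
E
```

```text
pics
top [ 355.5   -3.6 1509.6] [-173.6   -0.3  -91.3]Traceback (most recent call last):
  File "<stdin>", line 8, in <module>
  File "h.py", line 11, in at_depth
    e,d=ray(c,px); u,v=int(round(px[0])),int(round(px[1]))
        ~~~^^^^^^
  File "h.py", line 7, in ray
    return np.array(m["eye"],float),np.array(m["rotation"],float).reshape(3,3)@np.array([p[0],p[1],1.])
                                    ~~~~~~~~~~~~~~~~~~~~~~~~~~~~~~~~~~~~~^^^^^
ValueError: cannot reshape array of size 3 into shape (3,3)
```

Rotation is roll/pitch/yaw.

```bash
sed -i 's/np.array(m\["rotation"\],float).reshape(3,3)@/Rotation.from_euler("xyz",m["rotation"],degrees=True).as_matrix()@/; 1a from scipy.spatial.transform import Rotation' h.py
python3 - <<'E'
from h import *
np.set_printoptions(precision=1,suppress=True)
for c in("top","side"):
    im,D=env.grab_frame(c); cv2.imwrite(f"pics/{c}0.png",im)
    m=env.camera_model(c); print(c,m["eye"],m["rotation"])
    for t in("latch_left_pivot","latch_right_pivot","latch_left_tip","latch_right_tip","carrier","lid"):
        for r in env.pinpoint(c,t)[:2]:
            print(t,np.round(r["score"],2),np.array(r["location"]),at_depth(c,r["location"],D),at_z(c,r["location"],{"p":135,"t":190}.get(t.split("_")[-1][0],165)))
s=env.state();print(s["time_s"],s["ee_pos"],s["ee_rot"])
E
```

```text
top [ 355.5   -3.6 1509.6] [-173.6   -0.3  -91.3]
latch_left_pivot 0.84 [228.  262.6] [435.1 191.8 198.6] [439.  201.2 135. ]
latch_right_pivot 0.9 [389.5 211.4] [ 552.1 -201.9  192.4] [ 560.7 -210.5  135. ]
latch_left_tip 0.63 [201.8 267. ] [426.7 257.2 184.8] [426.4 256.2 190. ]
lid 0.96 [308.  239.6] [484.3  -1.5 221.1] [489.9  -1.4 165. ]
lid 0.62 [297.8 229.7] [508.7  22.3 219.1] [515.1  23.4 165. ]
side [-250.9  863.6 1050.7] [-127.7    0.4 -138.9]
latch_left_pivot 0.77 [291.8 288.9] [405.7 227.3 164.2] [427.4 206.3 135. ]
latch_left_tip 0.6 [276.1 289.1] [416.6 268.8 187.2] [414.4 270.7 190. ]
latch_right_tip 0.74 [287.5 287.6] [413.3 234.3 169. ] [397.5 249.3 190. ]
latch_right_tip 0.55 [238.7 330.7] [511.7 326.2  17.7] [384.5 415.8 190. ]
lid 0.77 [322.2 231.9] [455.6  56.3 214.5] [497.4   8.5 165. ]
0.8 [ 235.9 -524.4  228. ] [180.   -0.   24.2]
```

View pics/top0.png

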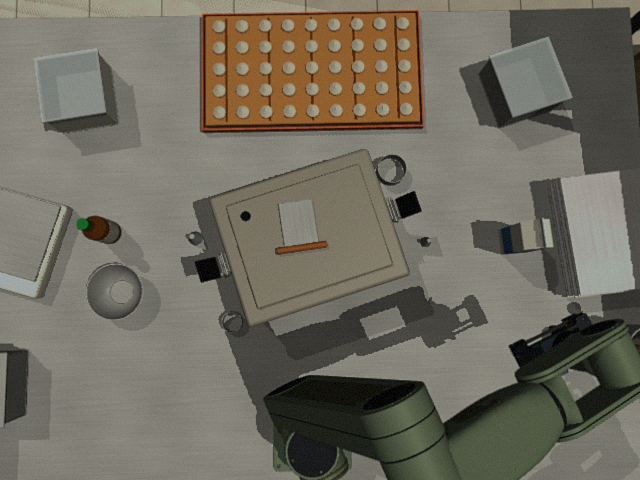

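View pics/side0.png

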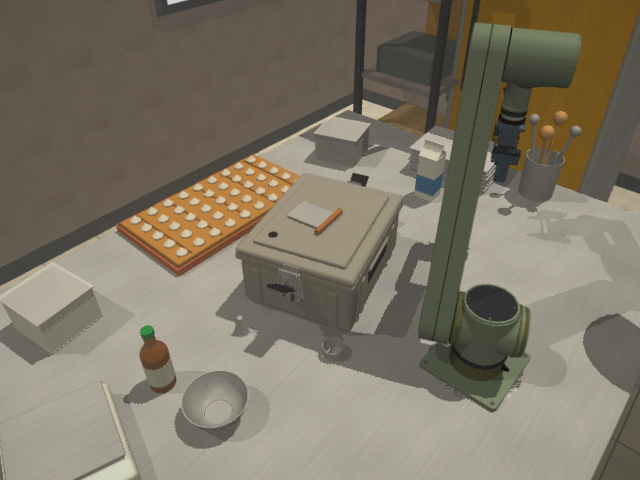

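The top view shows the lid's corners near (210,196), (366,150), (409,273) and (247,325). The black grips are at (208,268) on the left and (408,204) on the right. The side view shows the left lever near (285,289), and the networks agree with that, except the side camera's "right tip", which is really the left one. Next I fit the carrier pose from the lid's depth patch and check it against the grips.

```bash
cat >> h.py <<'E'
def cloud(c,D):
    v,u=np.nonzero(D>0); m=env.camera_model(c)
    K=np.array([[m["fx"],0,m["cx"]],[0,m["fy"],m["cy"]],[0,0,1.]])
    p=cv2.undistortPoints(np.stack([u,v],1)[:,None].astype(float),K,np.array([m["k1"],0,0,0.]))[:,0]
    R=Rotation.from_euler("xyz",m["rotation"],degrees=True).as_matrix()
    return np.array(m["eye"])+(np.c_[p,np.ones(len(p))]*D[v,u][:,None])@R.T,u,v
E
python3 - <<'E'
from h import *
np.set_printoptions(precision=1,suppress=True)
im,D=env.grab_frame("top"); P,u,v=cloud("top",D)
k=(abs(P[:,2]-210)<18)&(u>190)&(u<430)&(v>130)&(v<340)
M=np.zeros(D.shape,np.uint8);M[v[k],u[k]]=1
M=cv2.morphologyEx(M,cv2.MORPH_OPEN,np.ones((5,5)))
n,L,S,_=cv2.connectedComponentsWithStats(M);b=1+S[1:,4].argmax()
k=L[v,u]==b
(c,sz,a)=cv2.minAreaRect(P[k,:2].astype(np.float32));print("lid",c,sz,a,"z",np.percentile(P[k,2],[5,50,95]))
box=cv2.boxPoints((c,sz,a)); print(box)
yaw=[q for q in(a,a-90,a-180) if -45<q<=45][0]; y=np.radians(yaw);c=np.array(c)
ey=np.array([-np.sin(y),np.cos(y)]);ex=np.array([np.cos(y),np.sin(y)])
for s in(1,-1):
    o=(P[:,:2]-c)@ey*s; x=(P[:,:2]-c)@ex
    k=(o>225)&(o<300)&(abs(x)<60)&(P[:,2]>130)&(P[:,2]<215)
    print(s,"grip n",k.sum(),"own x",np.percentile(x[k],[5,50,95]),"out",np.percentile(o[k],[5,95]),"z",np.percentile(P[k,2],[5,95]))
    print(" push xy",c+ey*s*266)
print("yaw",yaw)
for n in("syrup","bowl","carton"):
    r=env.pinpoint("top",n)[:1]
    if r: print(n,r[0]["score"],at_z("top",r[0]["location"],0))
E
```

```text
lid (496.60980224609375, -3.310699462890625) (329.93548583984375, 414.3952941894531) 16.751667022705078 z [199.9 212.1 219.5]
[[ 278.9  147.5]
 [ 398.4 -249.3]
 [ 714.3 -154.2]
 [ 594.9  242.6]]
1 grip n 523 own x [-24.6  -0.8  23.7] out [233.4 279.6] z [150.  190.7]
 push xy [419.9 251.4]
-1 grip n 499 own x [-24.7  -1.   23.6] out [234.8 278.4] z [152.3 190.6]
 push xy [ 573.3 -258. ]
yaw 16.751667022705078
syrup 0.87 [541. 550.   0.]
bowl 0.97 [362.7 514.1   0. ]
carton 0.67 [369.2 513.9   0. ]
```

The fit matches the given sizes: lid 330x414, grips centred on own x and reaching about 280 mm out, top at z 190. The yaw is 16.75°. I'll do the right end first: close the jaws, rise, and spin by -1.44 rad.

Call:
{"fn": "arm_command", "kwargs": {"motion": [{"offset":[0,0,-0.015],"spin":-0.18},{"offset":[0,0,-0.015],"spin":-0.18},{"offset":[0,0,-0.015],"spin":-0.18},{"offset":[0,0,-0.015],"spin":-0.18},{"offset":[0,0,-0.01],"spin":-0.18}], "jaw": 0, "newtons": 10}}

```text
time_s: 1.62
ee_pos: [236.0, -524.5, 298.8]
ee_rot: [180.0, 0.0, 76.1]
force: [0.8, -0.4, -0.6]
gripper_width: 44.2
gripper_force: 0.0
```

Call:
{"fn": "arm_command", "kwargs": {"motion": [{"offset":[0,0,0],"spin":-0.18},{"offset":[0,0,0],"spin":-0.18},{"offset":[0,0,0],"spin":-0.18},{"offset":[0,0,0],"spin":0}]}}

```text
time_s: 2.12
ee_pos: [235.9, -524.4, 298.0]
ee_rot: [180.0, 0.0, 106.6]
force: [0.5, 0.3, -0.6]
gripper_width: 4.4
gripper_force: 0.0
```

Call:
{"fn": "arm_command", "kwargs": {"motion": [{"offset":[0.015,0.04,0],"spin":0},{"offset":[0.015,0.04,0],"spin":0},{"offset":[0.015,0.04,0],"spin":0},{"offset":[0.015,0.04,0],"spin":0},{"offset":[0.016,0.04,0],"spin":0}]}}

```text
time_s: 2.75
ee_pos: [406.6, -393.1, 298.1]
ee_rot: [180.0, 0.0, 106.5]
force: [-0.0, -0.4, -0.1]
gripper_width: 0.3
gripper_force: 0.0
```

Call:
{"fn": "arm_command", "kwargs": {"motion": [{"offset":[0.016,0.04,0],"spin":0},{"offset":[0.016,0.04,0],"spin":0},{"offset":[0.016,0.04,0],"spin":0},{"offset":[0.016,0.04,0],"spin":0},{"offset":[0.016,0.04,0],"spin":0}]}}

```text
time_s: 3.38
ee_pos: [575.2, -258.9, 298.0]
ee_rot: [180.0, 0.0, 106.5]
force: [0.8, -0.0, -0.3]
gripper_width: 0.5
gripper_force: 0.0
```

Call:
{"fn": "arm_command", "kwargs": {"motion": [{"offset":[0,0,0.02],"spin":0},{"offset":[0,0,0.02],"spin":0},{"offset":[0,0,0.02],"spin":0},{"offset":[0,0,0.02],"spin":0},{"offset":[0,0,0],"spin":0}]}}

```text
time_s: 4.0
ee_pos: [573.3, -259.4, 216.4]
ee_rot: [-179.8, -0.1, 106.6]
force: [0.4, 0.1, 0.6]
gripper_width: 0.7
gripper_force: 0.0
```

Call:
{"fn": "arm_command", "kwargs": {"motion": [{"offset":[0,0,0.012],"spin":0},{"offset":[0,0,0.012],"spin":0},{"offset":[0,0,0.012],"spin":0},{"offset":[0,0,0.012],"spin":0},{"offset":[0,0,0.012],"spin":0}]}}

```text
time_s: 4.62
ee_pos: [574.6, -260.4, 157.9]
ee_rot: [179.9, 0.1, 106.7]
force: [0.8, -2.5, 3.5]
gripper_width: 0.3
gripper_force: 2.0
```

Call:
{"fn": "arm_command", "kwargs": {"motion": [{"offset":[0,0,0.012],"spin":0},{"offset":[0,0,0.012],"spin":0},{"offset":[0,0,0.012],"spin":0},{"offset":[0,0,0.012],"spin":0},{"offset":[0,0,0.005],"spin":0}]}}

```text
time_s: 5.25
ee_pos: [573.4, -259.4, 103.4]
ee_rot: [-179.9, -0.1, 106.7]
force: [0.4, 0.1, 0.4]
gripper_width: 0.4
gripper_force: 0.0
```

The force dropped to zero, so the right lever has snapped. Now up and across to the left end, 0.53 m along tool x.

Call:
{"fn": "arm_command", "kwargs": {"motion": [{"offset":[0,0,-0.04],"spin":0},{"offset":[0,0,-0.05],"spin":0},{"offset":[0,0,-0.05],"spin":0},{"offset":[0,0,-0.05],"spin":0},{"offset":[0,0,-0.01],"spin":0}]}}

```text
time_s: 5.88
ee_pos: [575.3, -260.4, 309.4]
ee_rot: [179.7, 0.3, 106.7]
force: [-0.2, 0.5, -0.1]
gripper_width: 0.4
gripper_force: 0.0
```

Call:
{"fn": "arm_command", "kwargs": {"motion": [{"offset":[0.053,0,0],"spin":0},{"offset":[0.053,0,0],"spin":0},{"offset":[0.053,0,0],"spin":0},{"offset":[0.053,0,0],"spin":0},{"offset":[0.053,0,0],"spin":0}]}}

```text
time_s: 6.5
ee_pos: [496.6, -4.5, 303.8]
ee_rot: [-179.9, -0.0, 106.7]
force: [0.6, 0.9, -0.7]
gripper_width: 0.6
gripper_force: 0.0
```

Call:
{"fn": "arm_command", "kwargs": {"motion": [{"offset":[0.053,0,0],"spin":0},{"offset":[0.053,0,0],"spin":0},{"offset":[0.053,0,0],"spin":0},{"offset":[0.053,0,0],"spin":0},{"offset":[0.053,0,0],"spin":0}]}}

```text
time_s: 7.12
ee_pos: [420.4, 249.1, 303.8]
ee_rot: [-179.9, 0.0, 106.7]
force: [0.2, 0.6, 0.7]
gripper_width: 0.8
gripper_force: 0.0
```

Call:
{"fn": "arm_command", "kwargs": {"motion": [{"offset":[0.003,0,0],"spin":0},{"offset":[0,0,0],"spin":0}]}}

```text
time_s: 7.38
ee_pos: [420.4, 250.2, 304.0]
ee_rot: [-179.9, 0.1, 106.8]
force: [-0.4, -0.6, 0.4]
gripper_width: 0.8
gripper_force: 0.0
```

```bash
python3 - <<'E'
from h import *
np.set_printoptions(precision=1,suppress=True)
im,D=env.grab_frame("top"); cv2.imwrite("pics/top1.png",im)
s=env.state();print(s["ee_pos"],s["ee_rot"]); P,_,_=cloud("top",D)
y=np.radians(16.75);ey=np.array([-np.sin(y),np.cos(y)]);ex=np.array([np.cos(y),np.sin(y)]);c=np.array([496.6,-3.3])
d=np.array(s["ee_pos"][:2])-c;print("tcp own x,y",d@ex,d@ey)
o=-(P[:,:2]-c)@ey;x=(P[:,:2]-c)@ex
print("right proud pts",((o>235)&(o<300)&(abs(x)<35)&(P[:,2]>60)).sum())
E
```

```text
[420.7 249.7 304.3] [-179.9    0.1  106.7]
tcp own x,y 0.22577986619390344 264.17543008967266
right proud pts 0
```

View pics/top1.png

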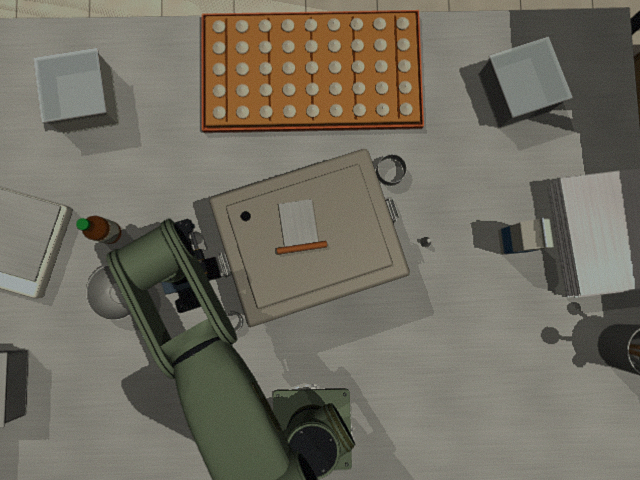

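The right lever is flat and nothing has moved, with the lid corners unchanged at (366,150) and (409,273). The gripper is over the left lever near (205,268). Pushing down there now.

Call:
{"fn": "arm_command", "kwargs": {"motion": [{"offset":[0.003,0,0.02],"spin":0},{"offset":[0,0,0.025],"spin":0},{"offset":[0,0,0.025],"spin":0},{"offset":[0,0,0.018],"spin":0},{"offset":[0,0,0],"spin":0}]}}

```text
time_s: 8.05
ee_pos: [419.5, 251.6, 215.7]
ee_rot: [-179.8, 0.1, 106.6]
force: [-0.6, -0.4, 0.8]
gripper_width: 0.6
gripper_force: 0.0
```

Call:
{"fn": "arm_command", "kwargs": {"motion": [{"offset":[0,0,0.012],"spin":0},{"offset":[0,0,0.012],"spin":0},{"offset":[0,0,0.012],"spin":0},{"offset":[0,0,0.012],"spin":0},{"offset":[0,0,0.012],"spin":0}]}}

```text
time_s: 8.68
ee_pos: [420.0, 253.9, 156.4]
ee_rot: [179.9, -0.0, 106.7]
force: [-0.6, 3.1, 4.6]
gripper_width: 0.5
gripper_force: 2.0
```

Call:
{"fn": "arm_command", "kwargs": {"motion": [{"offset":[0,0,0.012],"spin":0},{"offset":[0,0,0.012],"spin":0},{"offset":[0,0,0.012],"spin":0},{"offset":[0,0,0.012],"spin":0},{"offset":[0,0,0.005],"spin":0}]}}

```text
time_s: 9.3
ee_pos: [419.2, 253.0, 102.7]
ee_rot: [-179.9, 0.0, 106.7]
force: [-0.6, -0.4, -0.5]
gripper_width: 0.4
gripper_force: 0.0
```

Snapped. Now retreat upward, then back over the lid to clear the view.

Call:
{"fn": "arm_command", "kwargs": {"motion": [{"offset":[0,0,-0.04],"spin":0},{"offset":[0,0,-0.05],"spin":0},{"offset":[0,0,-0.05],"spin":0},{"offset":[0,0,-0.05],"spin":0},{"offset":[0,0,-0.03],"spin":0}]}}

```text
time_s: 9.93
ee_pos: [420.3, 253.7, 326.7]
ee_rot: [179.8, -0.0, 106.7]
force: [0.6, -0.1, -0.6]
gripper_width: 0.0
gripper_force: 0.0
```

Call:
{"fn": "arm_command", "kwargs": {"motion": [{"offset":[-0.05,0,0],"spin":0},{"offset":[-0.05,0,0],"spin":0},{"offset":[-0.05,0,0],"spin":0},{"offset":[-0.05,0,0],"spin":0},{"offset":[0,0,0],"spin":0}]}}

```text
time_s: 10.55
ee_pos: [478.0, 59.3, 323.7]
ee_rot: [-180.0, 0.1, 106.4]
force: [0.6, 0.2, -0.2]
gripper_width: 0.3
gripper_force: 0.0
```

```bash
python3 - <<'E'
from h import *
a,D=env.grab_frame("top");b,_=env.grab_frame("side")
cv2.imwrite("pics/end.png",np.hstack([a[120:360,150:450],b[150:390,180:480]]))
P,_,_=cloud("top",D);y=np.radians(16.75);q=P[:,:2]-[496.6,-3.3]
x=q@[np.cos(y),np.sin(y)];o=q@[-np.sin(y),np.cos(y)]
for s in(1,-1):print(s,((s*o>235)&(s*o<300)&(abs(x)<35)&(P[:,2]>60)&(P[:,2]<200)).sum())
print(env.state()["force"])
E
```

```text
1 0
-1 0
[-1.03630222  0.03948441  0.53665416]
```

View pics/end.png

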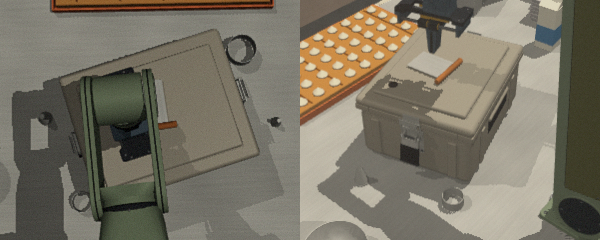

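Both levers are flat. The left one hangs down at (410,150) in the side crop, and the right one no longer sticks out at (242,90) in the top crop. The lid, scraper and small items are in place, and the gripper hangs clear of everything.

```bash
python3 -c "
from workcell import env
print(env.job_done())"
```

```text
the job is handed in; nothing more can be done
None
```

Both clamp levers are snapped flat against the carrier's ends, nothing else looked moved in the final pictures, and the job was handed in about 11 s into the 46 s limit.

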